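# Clamp a clay figure in the rack clamp

### The arm

A 7-joint arm with a two-finger parallel gripper is mounted at the origin on the work surface. World frame = base frame: x ahead of the robot, y to its left, z up, the work surface at z = 0. Lengths are in m, angles in rad, forces in N, time in s.
With the tool pointing down it reaches from about 0.35 to 0.9 m from the base axis. Payload 7.2 kg.
Tool frame: the origin (TCP) lies at the very end of the fingers, on their centre line; the grasp point (between the pads) lies 19 mm behind it; z points along the fingers, y is the line along which they close (so a half turn about z gives the same grasp; the last joint's range is limited). The gripper opens to 85 mm and grips with 20 to 120 N. Pads are 22 mm wide; open, the fingers measure 114 mm over their backs; the gripper's body (76 mm by 85 mm) begins 54 mm behind the grasp point. The pads swing forward as they close: fully open they stand 13 mm farther back than shut.
Start: joints at [1.076, 0.411, -0.013, 1.596, 0.006, 1.134, -0.082], TCP at [0.259, -0.569, 0.231] pointing down, gripper open.
Joint ranges: [-2.95, 2.95], [-0.29, 1.99], [-1.47, 1.44], [0.14, 2.54], [-1.03, 4.17], [0.13, 1.85], [-2.86, 2.86]. Speed limits (rad/s): [2.39, 2.39, 3.01, 3.01, 3.14, 3.14, 3.14].

### API

Orientations are given as a unit quaternion [x, y, z, w].
In Python, from plant import robot, kinematics, imaging, order, boxes_of, outline_of, place_of gives the robot as it stands. Calls block until the motion is done:
- robot.reach(position, orientation): joint-space move of the TCP to a pose.
- robot.move_linear(position, rate=0.15, ori=None): straight line of the TCP; ori=None keeps the orientation; rate is the mean speed in m/s.
- robot.goto_joints(angles): joint-space move.
- robot.set_gripper(opening, squeeze=None): finger opening in m; squeeze is the grip in N (None keeps the last); returns when the fingers have stopped.
- robot.dwell(seconds).
- kinematics.solve_ik(position, orientation): joint angles nearest the present ones, or None.
- robot.observe(): the state.
- imaging.capture(name): name is "scene" or "top" or "wrist"; returns a dict with "pixels" (420x560x3 uint8, red, green, blue), "mtx" (3x3 intrinsics, pixels), "R" (3x3) and "t" (3): a world point X has camera coordinates R X + t; the wrist camera has in their place "T_tool_cam" (4x4, takes a point from camera to tool coordinates, whose origin is the TCP and whose axes are the flange's). Camera axes: x right, y down, z forward; pixel columns grow to the right and rows downward; lengths in m; the calibration is good to about 2 mm. The wrist camera is an equidistant fisheye: a pixel r from the principal point sees the ray r / f radians off the axis. A picture is of the moment at which its call begins: read the wrist's pose just before it. There is no depth.
A pose or a line that the arm cannot do raises robot.IKError and nothing moves.
- order.hand_in(): hands the job in; it is judged then, once.
Trained networks look in a picture, given as the dict that the camera call returned (one of the last four; its "shot" number tells which), for a name from the list of things; names that differ only in an ending like _2 or _b are one class to them, and where a whole thing is asked for, a point or a joint stands for the part that bears it (a point fixed in the world has none). Each returns a list of dicts, best first, with "p" (0 to 1); they miss things now and then, are a little off and sometimes report something else, mostly with a low value. They report only what shows in the picture. A call takes as long as a camera call. They do not tell look-alikes from the thing itself.
- boxes_of(name, picture): "xyz" ([x, y, z] in m, in world coordinates, good to about 4 mm: the middle of the surface that is visible of it).
- outline_of(name, picture): "region" (420x560 bool, what is visible of it).
- place_of(name, picture): "xyz" ([x, y, z] in m, in world coordinates, good to about 4 mm: a listed point, or the origin of a listed thing).
The state is a dict: "t": time; "joint_positions": joint angles; "qvel": joint speeds; "joint_efforts": joint torques, N m; "position": TCP position; "tcp_rot": TCP orientation; "wrist_force": force on the tool from outside, world axes, zero at the start; "torque": the same for the moment, N m; "finger_gap": finger opening in m; "gripper_force": force on a finger pad.
Only numpy, scipy, OpenCV 4.12 (cv2) and the standard library are available. Lean on these libraries where they do the work, as an engineer would, in place of code of your own. Each camera call takes 0.05 s, during which the arm holds its last target. There are 200 camera calls.

### The job

Stand the clay figure with the square foot upright on the bed of the bench clamp, square between the two jaws, and let go of it. Then take hold of the wooden sleeve of the crank and, keeping it held while the crank turns, crank the moving jaw in until the figure's foot is snugly clamped between both jaws; feel for it, clay chips if it is forced. Let go so that the figure stays clamped, and leave the other pieces on the table as they are.

Things in the scene. Friction and masses are not known exactly. Their poses are not given: they have to be found in the camera images.
- clamp: Bench clamp fixed to the table: grey bed plate 130 mm wide (x), from y -175 to +190 mm, its top 20 mm above the table. Along y: dark gear housing 64 x 70 mm centred at y -100 (86 mm high), moving jaw, stop jaw near y +150. Jaws are 90 mm wide along x, 44 mm high above the bed, faces square to y. Origin: on the table, middle of the width.
- spot (a point): Point on the bed's top where the figure's foot should be set down: clamp x 0, y 105 mm. The stop jaw's face (looking to clamp -y) lies 37 to 53 mm beyond it in clamp +y: it has been set differently each time, stays fixed during the job, and is not measured.
- jaw: Steel moving jaw with a black rubber pad on its face, 30 mm thick together, on a toothed rack bar through the gear housing. Origin: foot of the pad's face, mid-width, on the bed; the face looks to clamp +y. Only the crank moves it: towards the stop jaw (clamp +y), 10 mm per radian; unpressed face at clamp y = 10 mm + 10 mm per radian of joint crank. The pad yields about 1 mm per 15 N.
- crank (a joint): Crank angle, rad, starts at 0 to 3, ends at 13; grows clockwise seen from above, closing the jaw. The arm points from the hub along (-cos q, sin q) in clamp x, y. Stays where left. Free turning takes 5.5 N along the circle at the sleeve (3.5 N left when paused); each 10 N of push on the figure adds about 1.8 N. The push grows to 30 N in about 0.2 rad. Let go, the gear holds at most 30 N.
- hub (a point): Point on the crank's upright axis, at the mid-height of the sleeve, 136 mm above the table.
- sleeve: Dark wooden grip sleeve with brass ends, an upright cylinder 26 mm in diameter, 68 mm long, spinning freely on the crank's pin; origin at its centre, 136 mm above the table, 55 mm from the crank's axis. The steel crank arm runs below it (top 100 mm above the table); the pin's small head tops out 174 mm above the table.
- figure: Red-brown clay figure, 0.2 to 0.45 kg, the only piece with a square foot: foot 50 x 50 mm and 40 mm high, above it a round body 34 mm in diameter from 50 to 88 mm height, a ball head up to 116 mm. Origin: centre of the underside; x, y along the foot's sides. The clay chips if a jaw pushes it with more than 60 N.
- idol: Bystander: dark wooden round-footed figure, 155 mm tall, foot 64 mm in diameter; origin under its centre.
- bangle: Bystander: pale ring lying flat, 90 mm outer diameter, 18 mm high; origin under its centre.
- candlestick: Bystander: brass candlestick, 128 mm tall, foot 84 mm; origin under its centre.
- bowl: Bystander: dark wooden bowl, 110 mm wide, 50 mm high; origin under its centre.
- slab: Bystander: stone slab 80 x 55 x 22 mm lying flat; origin under its centre.
- gourd: Bystander: wooden gourd, 72 mm wide, 85 mm tall; origin under its centre.
- brush: Bystander: flat brush with a wooden handle lying on the table beyond the crank end of the clamp; origin under its middle.
Mind the look-alikes: they are no part of the job. What is shaped like the figure but purple is not meant.

How it is judged:
By the outcome, as a careful person would: the job done as asked, in the order asked, and still so for the second after the job is handed in, with the robot touching nothing.
It also fails if it takes over 72 s, if anything falls off the work surface, if the arm or the gripper's body presses on something with over 40 N, if the wrist force passes 120 N, or if a joint passes its speed limit or range.

## Working session

There is one attempt and no reset: what is moved stays moved. The work goes in short steps, each a Python script; the robot and the scene stay as the last script left them, time stands still between calls to the robot, and variables do not carry over. Pictures are saved under pics/ and viewed, at most 10 in all, crops included, and the job is handed in when it is done.

```bash
ls; mkdir -p pics
python3 - <<'E'
from plant import *
import cv2,numpy as np
ims=[]
for c in("scene","top"):
    p=imaging.capture(c); cv2.imwrite(f"pics/{c}0.png",p["pixels"][:,:,::-1])
    for n in("clamp","spot","jaw","hub","sleeve","figure","idol","bangle","candlestick","bowl","slab","gourd","brush"):
        for d in place_of(n,p)[:3]:
            if d["p"]>.2:
                X=np.array(d["xyz"]);u=p["mtx"]@(p["R"]@X+p["t"]);print(c,n,round(d["p"],2),X.round(3),(u[:2]/u[2]).round())
print(robot.observe())
E
```

```text
pics
scene clamp 0.75 [ 0.591 -0.088  0.002] [275. 246.]
scene spot 0.64 [0.566 0.016 0.021] [294. 218.]
scene jaw 0.7 [ 0.779 -0.21   0.005] [287. 312.]
scene jaw 0.65 [ 0.584 -0.069  0.022] [278. 238.]
scene jaw 0.21 [ 0.549 -0.474 -0.001] [170. 316.]
scene hub 0.77 [ 0.61  -0.188  0.135] [253. 251.]
scene sleeve 0.57 [ 0.582 -0.143  0.136] [258. 235.]
scene sleeve 0.23 [ 0.377 -0.038 -0.005] [245. 196.]
scene figure 0.82 [ 0.443  0.391 -0.001] [345. 140.]
scene figure 0.76 [ 0.36   0.237 -0.003] [300. 150.]
scene figure 0.75 [0.307 0.328 0.   ] [307. 128.]
scene idol 0.68 [ 0.466  0.275 -0.003] [327. 161.]
scene idol 0.63 [0.647 0.348 0.001] [379. 180.]
scene bangle 0.82 [ 0.631  0.225 -0.001] [351. 198.]
scene candlestick 0.88 [0.778 0.061 0.001] [350. 256.]
scene bowl 0.57 [ 0.776 -0.209  0.003] [287. 312.]
scene slab 0.86 [ 0.377 -0.038 -0.004] [245. 196.]
scene gourd 0.76 [ 0.757 -0.037 -0.002] [323. 271.]
scene brush 0.68 [ 0.55  -0.474  0.001] [169. 316.]
scene brush 0.65 [ 0.465  0.274 -0.004] [327. 161.]
scene brush 0.63 [0.565 0.015 0.02 ] [293. 218.]
top clamp 0.78 [ 0.5
[... 1070 characters left out ...]
2318, -0.01270299,  1.59620288,  0.00560813,
        1.13433773, -0.08221593]), 'qvel': array([-1.18134750e-03, -1.45078952e-03, -1.03328563e-05, -1.23261958e-04,
       -4.58430881e-04,  1.98131157e-04, -4.51293638e-04]), 'joint_efforts': array([ 6.52482759e-04, -6.00410342e+01,  6.81343898e-01, -2.99736536e+01,
        1.38572574e-02,  2.01396921e-03, -2.03828122e-06]), 'position': array([ 0.25870636, -0.56892877,  0.23128184]), 'tcp_rot': array([ 9.77316767e-01,  2.11782756e-01, -7.95624058e-06, -1.61626102e-05]), 'wrist_force': array([-0.23178408, -0.31215223,  0.07430744]), 'torque': array([ 0.02738629, -0.01556879,  0.00446298]), 'gripper_force': 0.0, 'finger_gap': 0.08562737362703754}
```

Run:
```python
import cv2,numpy as np
a=cv2.imread("pics/scene0.png");b=cv2.imread("pics/top0.png")
r=lambda i,w,h:cv2.resize(i,(w,h),interpolation=cv2.INTER_CUBIC)
cv2.imwrite("pics/m1.png",np.vstack([np.hstack([r(a,400,300),r(b,400,300)]),np.hstack([r(a[90:190,270:403],400,300),r(b[210:310,110:243],400,300)])]))
```

```text
(no output)
```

View pics/m1.png

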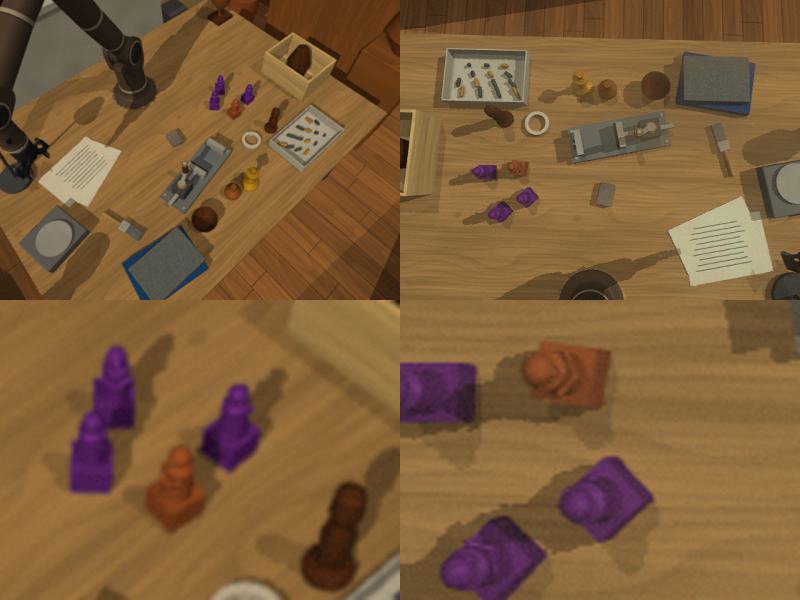

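The look-alikes are the purple figures at scene pixels (300,150), (307,128) and (345,140). The red-brown figure at (327,161) is at about (0.465, 0.276), and I confirmed it in the crop. Next I'll look at the clamp and the figure from directly above with the wrist camera.

```bash
cat > h.py <<'E'
from plant import robot,kinematics,imaging,order,boxes_of,outline_of,place_of
import numpy as np,cv2
from scipy.spatial.transform import Rotation as Ro
def down(yaw): return (Ro.from_euler('z',yaw)*Ro.from_euler('x',np.pi)).as_quat()
def wrist(name):
    s=robot.observe(); p=imaging.capture("wrist"); cv2.imwrite(f"pics/{name}.png",p["pixels"][:,:,::-1])
    T=np.eye(4);T[:3,:3]=Ro.from_quat(s["tcp_rot"]).as_matrix();T[:3,3]=s["position"]
    return p,T@p["T_tool_cam"]
def to_plane(p,T,uv,z):
    uv=np.asarray(uv,float).reshape(-1,2);K=p["mtx"]
    d=(uv-K[:2,2])/[K[0,0],K[1,1]];th=np.linalg.norm(d,axis=1,keepdims=True)
    r=np.hstack([d/np.maximum(th,1e-9)*np.sin(th),np.cos(th)])@T[:3,:3].T
    return T[:3,3]+r*((z-T[2,3])/r[:,2:3])
def pix(p,T,X):
    c=(np.asarray(X)-T[:3,3])@T[:3,:3];th=np.arctan2(np.hypot(c[0],c[1]),c[2]);K=p["mtx"]
    return K[:2,2]+th*c[:2]/np.hypot(c[0],c[1])*[K[0,0],K[1,1]]
def look(x,y,z,yaw,T_tc):
    R=Ro.from_quat(down(yaw)).as_matrix(); o=R@T_tc[:3,3]
    robot.reach([x-o[0],y-o[1],z],down(yaw))
E
python3 - <<'E'
from h import *
T=imaging.capture("wrist")["T_tool_cam"];print(T.round(3))
look(.585,-.07,.30,.216,T)
p,Tw=wrist("w_clamp");print(Tw[:3].round(3),p["mtx"])
for n in("clamp","spot","jaw","hub","sleeve"):
    for d in place_of(n,p)[:2]:print(n,round(d["p"],2),np.round(d["xyz"],4),pix(p,Tw,d["xyz"]).round())
look(.465,.276,.27,.216,T)
p,Tw=wrist("w_fig")
for d in place_of("figure",p)[:3]:print(round(d["p"],2),np.round(d["xyz"],4),pix(p,Tw,d["xyz"]).round())
np.savez("fig.npz",T=Tw,K=p["mtx"])
hsv=cv2.cvtColor(p["pixels"],cv2.COLOR_RGB2HSV)
for o in outline_of("figure",p)[:4]:
    m=o["region"];print(round(o["p"],2),m.sum(),np.median(hsv[m],0))
    v,u=np.nonzero(m);X=to_plane(p,Tw,np.c_[u,v],.04)[:,:2]
    print(cv2.minAreaRect((X*1000).astype(np.float32)))
s=robot.observe();print(s["t"],s["joint_positions"].round(2))
a,b=(cv2.imread(f"pics/{n}.png") for n in("w_clamp","w_fig"))
cv2.imwrite("pics/m2.png",np.hstack([cv2.resize(a,(400,300)),cv2.resize(b,(400,300))]))
E
```

```text
[[ 0.    -0.953 -0.304  0.078]
 [ 1.     0.    -0.001 -0.001]
 [ 0.001 -0.304  0.953 -0.143]
 [ 0.     0.     0.     1.   ]]
[[ 0.213 -0.931 -0.297  0.585]
 [-0.977 -0.203 -0.064 -0.071]
 [-0.001  0.304 -0.953  0.443]] [[325.1922621    0.         278.54614462]
 [  0.         325.1922621  212.11950768]
 [  0.           0.           1.        ]]
clamp 0.64 [ 0.5899 -0.0929 -0.0023] [295. 111.]
spot 0.91 [0.5718 0.0163 0.0223] [210. 108.]
jaw 0.73 [ 0.5868 -0.0693  0.0208] [278. 110.]
hub 0.69 [ 0.6082 -0.1882  0.1338] [400. 118.]
sleeve 0.93 [ 0.5807 -0.142   0.1356] [351. 133.]
sleeve 0.59 [ 0.6089 -0.187   0.1341] [400. 117.]
0.97 [ 0.3577  0.2385 -0.0012] [288. 199.]
0.87 [0.4663 0.2762 0.0005] [278. 111.]
0.83 [ 0.4447  0.3944 -0.001 ] [185. 111.]
0.84 2321 [148. 123.  93.]
((301.211181640625, 332.8095397949219), (59.12251663208008, 86.55045318603516), 48.28032684326172)
0.8 2312 [148. 122.  98.]
((444.0216064453125, 397.3859558105469), (50.840370178222656, 79.02498626708984), 3.7604355812072754)
0.63 2212 [148. 120.  95.]
((357.60174560546875, 238.3663330078125), (69.88299560546875, 54.17179870605469), 44.76668930053711)
0.56 1928 [ 10. 148. 138.]
((463.4258728027344, 277.8055419921875), (51.12460708618164, 50.4696044921875), 84.46746063232422)
5.25 [-0.06  0.17 -0.7   1.87  0.12  1.14 -2.16]
```

View pics/m2.png

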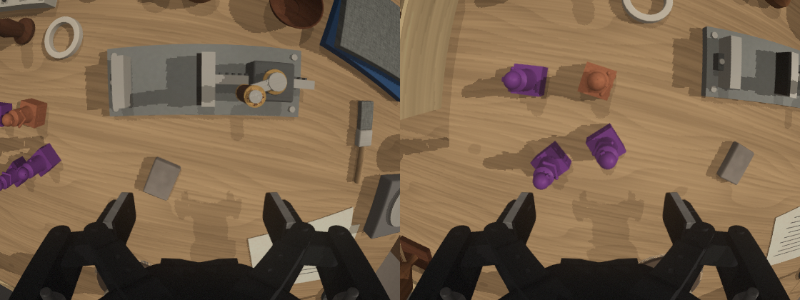

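The wrist view shows the clamp at (205,80), with its stop jaw at (120,80) and sleeve at (255,95). The red-brown figure is at (597,82), with its purple neighbours to the left and below. Next I'll rectify the clamp image to get its pose and the stop face.

Run:
```python
from h import *
T=np.eye(4);T[:3]=[[0.213,-0.931,-0.297,0.585],[-0.977,-0.203,-0.064,-0.071],[-0.001,0.304,-0.953,0.443]]
U,_,V=np.linalg.svd(T[:3,:3]);T[:3,:3]=U@V
p={"mtx":np.load("fig.npz")["K"]}
th=.216;c,s=np.cos(th),np.sin(th);ex=np.array([c,s]);ey=np.array([-s,c]);O=np.array([.589,-.0895])
im=cv2.imread("pics/w_clamp.png")
# rectified: col = clamp y (-200..220) 0.6mm/px, row = clamp x (-90..90)
ys=np.arange(-200,220,.6)/1000;xs=np.arange(-90,90,.6)/1000
M=np.array([[pix(p,T,[*(O+a*ex+b*ey),.02]) for b in ys] for a in xs]).astype(np.float32)
r=cv2.remap(im,M[...,0],M[...,1],cv2.INTER_CUBIC)
g=cv2.GaussianBlur(cv2.cvtColor(r,cv2.COLOR_BGR2GRAY),(5,5),0).astype(float)
gx=np.abs(cv2.Sobel(g,-1,0,1)) 
for sgn in(-1,1):
    P=[]
    for j,y in enumerate(ys):
        if -.02+.06<y<.13 or -.17<y<-.15:
            i=np.nonzero(np.abs(xs-sgn*.065)<.012)[0];k=i[gx[i,j].argmax()];P.append((y,xs[k]))
    P=np.array(P);print(sgn,cv2.fitLine(P.astype(np.float32)*1000,cv2.DIST_HUBER,0,.01,.01).ravel().round(3))
print("y profile",[(int(round(y*1000)),int(v)) for y,v in zip(ys,g[120:180].mean(0)) if .005<y<.05 or .12<y<.2][::2])
for k in range(0,701,50): cv2.putText(r,str(int(-200+.6*k)),(k,12),0,.35,(0,0,255))
for k in range(0,300,50): cv2.putText(r,str(int(-90+.6*k)),(0,k+5),0,.35,(0,0,255))
cv2.imwrite("pics/rect.png",r)
```

```text
-1 [ 9.9800e-01 -5.7000e-02  4.0254e+01 -6.6658e+01]
1 [9.9900e-01 5.3000e-02 4.2558e+01 6.7494e+01]
y profile [(5, 140), (6, 140), (8, 140), (9, 140), (10, 141), (11, 142), (12, 143), (14, 141), (15, 115), (16, 58), (17, 35), (18, 35), (20, 35), (21, 35), (22, 35), (23, 41), (24, 65), (26, 86), (27, 86), (28, 86), (29, 86), (30, 86), (32, 86), (33, 86), (34, 85), (35, 85), (36, 85), (38, 86), (39, 86), (40, 86), (41, 86), (42, 86), (44, 86), (45, 86), (46, 86), (47, 86), (48, 86), (50, 85), (121, 111), (122, 111), (123, 111), (125, 111), (126, 111), (127, 111), (128, 111), (129, 111), (131, 111), (132, 111), (133, 111), (134, 111), (135, 110), (137, 111), (138, 111), (139, 111), (140, 111), (141, 109), (143, 104), (144, 100), (145, 106), (146, 114), (147, 116), (149, 116), (150, 116), (151, 117), (152, 118), (153, 118), (155, 117), (156, 117), (157, 118), (158, 120), (159, 129), (161, 141), (162, 145), (163, 144), (164, 144), (165, 144), (167, 144), (168, 144), (169, 144), (170, 144), (171, 144), (173, 144), (174, 144), (175, 144), (176, 144), (177, 144), (179, 144), (180, 144), (181, 144), (182, 144), (183, 134), (185, 102), (186, 77), (187, 77), (188, 82), (189, 83), (191, 85), (192, 90), (193, 95), (194, 96), (195, 96), (197, 96), (198, 96), (199, 96)]
```

View pics/rect.png

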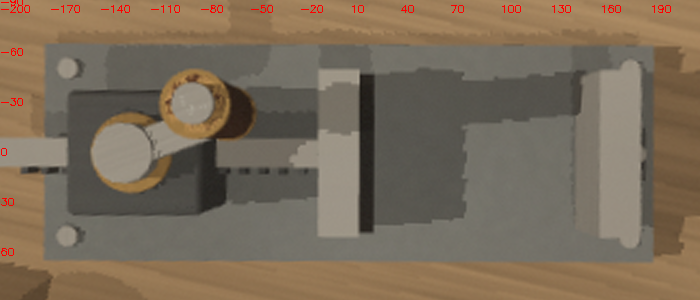

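The rectified view fits the bed ends (columns 44 and 653) and sides (rows 44 and 261) with a yaw of 0.216. The moving pad's foot is at y ≈ 22.5 mm and the stop face at about 142.5 mm. Next I'll pick and place.

```bash
cat >> h.py <<'E'
TH=.216; EX=np.array([np.cos(TH),np.sin(TH)]); EY=np.array([-np.sin(TH),np.cos(TH)]); O=np.array([.5901,-.0878])
def C(x,y): return O+x*EX+y*EY
E
python3 - <<'E'
from h import *
F=np.array([.4638,.2775]); fy=np.radians(84.47-90)
best=None
for k in(1,-1):
    a=fy+k*np.pi/2; b=TH+k*np.pi/2
    qa=kinematics.solve_ik([*F,.05],down(a));qb=kinematics.solve_ik([*C(0,.105),.07],down(b))
    print(k,None if qa is None else qa.round(2),None if qb is None else qb.round(2))
    if qa is not None and qb is not None:
        m=max(abs(qa[6]),abs(qb[6]))
        if best is None or m<best[0]:best=(m,a,b)
_,a,b=best
robot.set_gripper(.085,40)
robot.reach([*F,.19],down(a)); robot.move_linear([*F,.050],.12)
print(robot.observe()["wrist_force"])
robot.set_gripper(.0,45); s=robot.observe();print(s["finger_gap"],s["gripper_force"],s["position"])
f0=s["wrist_force"]
robot.move_linear([*F,.20],.15); robot.dwell(.2); s=robot.observe();print("lift",s["finger_gap"],s["wrist_force"],s["t"])
S=C(0,.105)
robot.reach([*S,.20],down(b)); robot.dwell(.2); w=robot.observe()["wrist_force"];print("over",w)
robot.move_linear([*S,.0765],.1)
z=.0765
p,Tw=wrist("w_place")
while z>.064:
    z-=.001; robot.move_linear([*S,z],.02); f=robot.observe()["wrist_force"]
    if f[2]-w[2]>2.5: break
print("touch",z,f,robot.observe()["position"],robot.observe()["t"])
E
```

```text
1 [-0.09  0.61 -0.72  1.93  0.55  0.81 -1.21] [ 0.39  0.6  -0.68  1.85  0.49  0.86 -0.32]
-1 [ 0.21  0.9  -1.25  1.91  0.98  1.11  1.6 ] [-0.34  0.52  0.3   1.9  -0.21  0.75 -2.84]
[0.10213396 0.07287739 0.54517789]
0.03299116724057073 44.60040068719536 [0.46374483 0.27758817 0.05034399]
lift 0.032920653407161174 [ 0.17967219 -0.61365152 -3.79279798] 9.7
over [-0.69080573 -0.1206902  -3.88507516]
touch 0.06949999999999999 [-2.93222917 -1.52237675  6.34101177] [0.56762477 0.01478425 0.0703822 ] 14.175
```

Run:
```python
from h import *
s=robot.observe();P=s["position"].copy()
robot.set_gripper(.07); robot.move_linear([P[0],P[1],.20],.15)
T=imaging.capture("wrist")["T_tool_cam"]
look(*C(0,.06),.30,TH+np.pi/2,T)
p,Tw=wrist("w_after")
for n in("figure","spot","jaw","hub","sleeve"):
    for d in place_of(n,p)[:2]:print(n,round(d["p"],2),np.round(d["xyz"],4),pix(p,Tw,d["xyz"]).round(), ((np.array(d["xyz"][:2])-O)@np.c_[EX,EY]).round(4))
ys=np.arange(-150,220,.6)/1000;xs=np.arange(-90,90,.6)/1000;R=[]
for z in(.02,.06):
    M=np.array([[pix(p,Tw,[*C(a,b),z]) for b in ys] for a in xs]).astype(np.float32)
    r=cv2.remap(p["pixels"],M[...,0],M[...,1],cv2.INTER_CUBIC)[:,:,::-1].copy()
    if z==.06:
        h=cv2.cvtColor(r,cv2.COLOR_BGR2HSV);m=(h[...,0]<16)&(h[...,1]>110);m[:,:250]=0
        m=cv2.morphologyEx(m.astype(np.uint8),cv2.MORPH_OPEN,np.ones((9,9)))
        v,u=np.nonzero(m[60:240]);v=v+60;print(cv2.minAreaRect(np.c_[-150+.6*u,-90+.6*v].astype(np.float32)))
    for k in range(0,617,50): cv2.putText(r,str(int(-150+.6*k)),(k,12),0,.35,(0,0,255))
    R.append(r)
cv2.imwrite("pics/rect2.png",np.vstack(R));print(robot.observe()["t"])
```

```text
figure 0.72 [0.5691 0.0147 0.0186] [280.  79.] [0.0015 0.1046]
figure 0.36 [ 0.5441 -0.472  -0.0015] [210. 359.] [-0.1273 -0.3654]
jaw 0.87 [ 0.5859 -0.0695  0.0165] [279. 144.] [-0.0002  0.0188]
jaw 0.16 [ 0.5844 -0.1374  0.135 ] [263. 222.] [-0.0162 -0.0472]
hub 0.78 [ 0.6109 -0.1873  0.1303] [278. 269.] [-0.001  -0.1016]
sleeve 0.56 [ 0.5833 -0.1382  0.1351] [262. 223.] [-0.0174 -0.0478]
((104.99998474121094, -3.814697265625e-06), (51.599998474121094, 49.19999313354492), 0.0)
16.675
```

View pics/rect2.png

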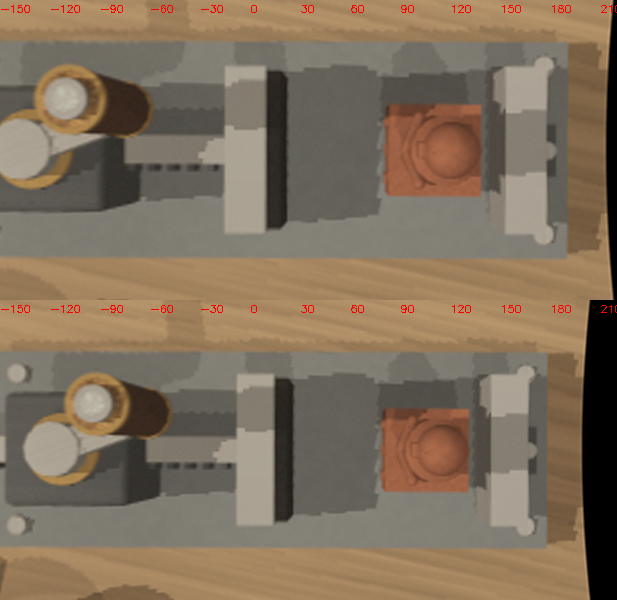

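The figure stands upright and square: its rectangle is at clamp (0, 105) with angle 0, at column 425, row 450 in the lower view. Next I'll grip the sleeve and crank most of the way while logging forces.

```bash
cat >> h.py <<'E'
HUB=C(-.001,-.101)
def dirs(q): return -np.cos(q)*EX+np.sin(q)*EY, np.sin(q)*EX+np.cos(q)*EY   # radial, tangential(closing)
def sl(q,r=.055): return [*(HUB+r*dirs(q)[0]),.118]
def crank(q,rate,f0,r=.055):
    robot.move_linear(sl(q,r),rate); s=robot.observe(); f=(s["wrist_force"]-f0)
    er,et=dirs(q); x=s["position"][:2]-HUB
    return -f[:2]@et, f[:2]@er, f[2], np.hypot(*x), s
E
python3 - <<'E'
from h import *
best=None
for psi in np.arange(-np.pi,np.pi,np.pi/12):
    Q=[kinematics.solve_ik(sl(q),down(psi)) for q in np.arange(0,6.3,.8)]
    if any(q is None for q in Q):continue
    Q=np.array(Q);lo=np.array([-2.95,-.29,-1.47,.14,-1.03,.13,-2.86]);hi=np.array([2.95,1.99,1.44,2.54,4.17,1.85,2.86])
    m=min((Q-lo).min(),(hi-Q).min());sp=np.ptp(Q,axis=0).max()
    if best is None or m-sp>best[0]:best=(m-sp,m,sp,psi)
print(best);psi=best[3]
robot.set_gripper(.085,40)
x=sl(1.284); robot.reach([x[0],x[1],.26],down(psi)); robot.move_linear(x,.12); robot.dwell(.1)
f0=robot.observe()["wrist_force"]; np.save("f0.npy",f0)
robot.set_gripper(0,45); s=robot.observe();print("grip",s["finger_gap"],s["gripper_force"],s["wrist_force"]-f0,s["t"])
q=1.284
while q<7.2:
    q+=.35; a=crank(q,.08,f0); print(round(q,2),np.round(a[:4],4),round(a[4]["finger_gap"],4))
    if a[0]>25 or abs(a[1])>30 or a[4]["finger_gap"]<.02: print("STOP");break
print(a[4]["t"])
np.save("q.npy",q)
E
```

```text
(np.float64(0.48785416438240725), np.float64(0.7644469138687118), np.float64(0.2765927494863045), np.float64(1.3089969389957492))
grip 0.024671321384735486 44.12580192089081 [-5.63845552  1.61519796  3.83860066] 19.45
1.63 [-1.3201  4.561   0.7265  0.0561] 0.0251
1.98 [-1.4751e+00  5.8943e+00 -7.0000e-04  5.6200e-02] 0.0247
2.33 [-0.7344  6.3902 -1.9672  0.0562] 0.0252
2.68 [-1.4017  5.6956 -1.9986  0.0561] 0.0252
3.03 [-1.5597  4.8661 -1.5037  0.0557] 0.0248
3.38 [-2.1981  4.0336 -0.122   0.0553] 0.0253
3.73 [-1.22    0.6969  2.1853  0.0549] 0.0251
4.08 [-1.3022 -1.4719  4.4612  0.0546] 0.0248
4.43 [-3.0267 -3.1811  6.0177  0.0542] 0.025
4.78 [-3.5772 -4.379   5.4396  0.054 ] 0.0251
5.13 [-4.1694 -3.7304  5.2618  0.0538] 0.0251
5.48 [-2.0494 -4.1964  3.7051  0.0538] 0.0248
5.83 [-3.6561 -3.8586  0.9659  0.054 ] 0.0249
6.18 [-3.2721 -3.4303  0.202   0.0543] 0.0252
6.53 [-1.224  -2.6442  0.8173  0.0547] 0.0249
6.88 [-0.9877  0.6621  2.8557  0.0551] 0.0252
7.23 [0.3079 2.244  5.9439 0.0555] 0.0251
26.1083
```

```bash
cat >> h.py <<'E'
HUB=C(-.0003,-.1000)
def qact(s,near):
    x=s["position"][:2]-HUB; q=np.arctan2(x@EY,-x@EX); return q+2*np.pi*np.round((near-q)/(2*np.pi))
def step(q,f0,rate=.03):
    a=crank(q,rate,f0); t0=a[0]; L=[]
    for _ in range(4):
        robot.dwell(.03); s=robot.observe(); L.append(-(s["wrist_force"]-f0)[:2]@dirs(q)[1])
    return t0,np.mean(L),a[1],qact(s,q),s
E
python3 - <<'E'
from h import *
f0=np.load("f0.npy");q=float(np.load("q.npy"))
print(qact(robot.observe(),q))
while q<8.2:
    q+=.08; r=step(q,f0); print(round(q,3),np.round(r[:4],3))
    if r[1]>5:break
np.save("q.npy",q);print(r[4]["t"],r[4]["finger_gap"])
E
```

```text
7.2106008669981065
7.314 [3.964 3.169 1.219 7.288]
7.394 [4.589 4.274 2.816 7.365]
7.474 [4.625 4.147 2.86  7.446]
7.554 [5.081 4.198 2.091 7.528]
7.634 [3.874 3.911 2.463 7.609]
7.714 [4.25  4.79  2.456 7.69 ]
7.794 [4.67  4.661 2.331 7.77 ]
7.874 [4.461 4.128 2.303 7.852]
7.954 [3.794 4.113 0.925 7.933]
8.034 [4.399 4.129 1.451 8.013]
8.114 [4.608 4.725 0.834 8.093]
8.194 [4.265 4.502 0.704 8.174]
8.274 [5.209 4.181 0.973 8.254]
31.775 0.024847690326577614
```

Slow steps give a steady free baseline of about 4.3 N. I'll continue until the force clearly rises.

Run:
```python
from h import *
f0=np.load("f0.npy");q=float(np.load("q.npy"))
while q<9.0:
    q+=.05; r=step(q,f0); print(round(q,3),np.round(r[:4],3))
    if r[1]>7.2 or r[0]>9:break
np.save("q.npy",q);print(r[4]["t"],r[4]["finger_gap"])
```

```text
8.324 [5.104 4.655 1.226 8.302]
8.374 [5.245 4.917 0.073 8.352]
8.424 [ 6.758  5.629 -0.401  8.398]
8.474 [ 7.114  6.386 -0.257  8.442]
8.524 [ 8.068  7.829 -0.829  8.486]
33.6917 0.025421878620468442
```

Contact came at about 8.34 rad. The push is now around 20 N, within both the 30 N hold limit and the 60 N chip limit. Next I'll release, retreat and check.

Run:
```python
from h import *
s=robot.observe();P=s["position"]
robot.set_gripper(.085); robot.move_linear([P[0],P[1],.27],.15)
T=imaging.capture("wrist")["T_tool_cam"]
look(*C(0,.06),.30,TH+np.pi/2,T)
p,Tw=wrist("w_end")
for n in("figure","jaw","sleeve"):
    for d in place_of(n,p)[:1]:print(n,round(d["p"],2),((np.array(d["xyz"][:2])-O)@np.c_[EX,EY]).round(4),np.round(d["xyz"][2],3))
q=imaging.capture("scene")["pixels"][:,:,::-1]
a=p["pixels"][40:250,140:420,::-1]
cv2.imwrite("pics/m3.png",np.hstack([cv2.resize(a,(400,300)),cv2.resize(q[90:330,120:440],(400,300))]))
s=robot.observe();print(s["t"],s["wrist_force"])
```

```text
figure 0.62 [-1.000e-04  1.168e-01] 0.017
jaw 0.69 [-0.0015  0.0906] 0.021
sleeve 0.64 [ 0.0316 -0.0565] 0.137
36.2583 [ 0.820847   -0.26552283 -0.02046434]
```

View pics/m3.png

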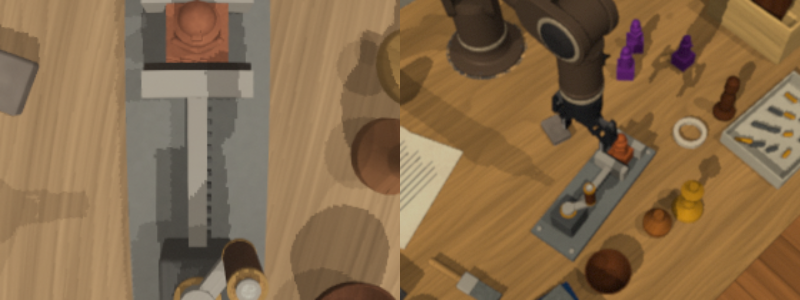

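The figure (195,35) is upright and square between the pad and the stop jaw. The crank is still at about 8.48 rad, the arm is clear, and the other pieces haven't moved.

```bash
python3 -c "
from plant import order
print(order.hand_in())"
```

```text
the job is handed in; nothing more can be done
None
```

I stood the red-brown figure upright and square on the clamp bed, cranked the jaw in until it was held at an estimated 20 N, and let go. It stayed clamped, the other pieces look untouched, and I handed the job in at about 36 s.

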